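# Feel which key cabinet's door binds

## Task

One of these two key cabinets has come in with a bent hinge. With a fingertip behind its flange, gently swing each door open until you feel it come up firm, either binding part way or right back against its stop, and leave it standing there without pinching or forcing it. Then lay the red carton of new hinge pins flat on top of the cabinet whose door binds, leaving the things round about where they are.

Things in the scene. Friction and masses are not known exactly. Their poses are not given: they have to be found in the camera images.
- cabinet_1: Light blue-grey steel key cabinet, one of two alike (which stands on which side varies), too heavy to shift; 70 deep (x) x 110 wide (y) x 95 high mm, flat top. Origin: centre of its underside; -x is its front, +y its hinge side. Its door lies on the front (door's face 43 mm ahead of the origin) and stands out as a flat finger flange 22 mm past the side wall at -y.
- door_1 (a joint): Angle of cabinet_1's door, rad: 0 shut; grows as it swings out to -x, then +y. It stays where left; free, it takes 0.5 N at the flange. A sound one opens to a stop somewhere in 1.45 to 1.85; a bent hinge binds somewhere in 0.45 to 0.85; both then push back at about 1 N per mm at the flange. One of the two is bent; only feeling tells which. Over 15 N of finger force strains an open door, so do not pinch it.
- door_1_hinge (a point): Point on the upright hinge axis of door_1, at the cabinet's front corner on its +y side (40 mm ahead of and 53 mm to +y of the cabinet's origin), 80 mm above the bench.
- door_1_pull (a point): Middle of the back (inner) face of door_1's flange, 120.5 mm from the hinge axis, 80 mm up: a fingertip set down behind it, beside the cabinet's wall, some 25 mm below the door's top edge, pulls it open. The door is 6 mm thick, 6 to 93 mm above the bench; the flange ends 9.5 mm beyond this point; the cabinet's wall is 12.5 mm the other way.
- cabinet_2: Light blue-grey steel key cabinet, one of two alike (which stands on which side varies), too heavy to shift; 70 deep (x) x 110 wide (y) x 95 high mm, flat top. Origin: centre of its underside; -x is its front, +y its hinge side. Its door lies on the front (door's face 43 mm ahead of the origin) and stands out as a flat finger flange 22 mm past the side wall at -y.
- door_2 (a joint): Angle of cabinet_2's door, rad: 0 shut; grows as it swings out to -x, then +y. It stays where left; free, it takes 0.5 N at the flange. A sound one opens to a stop somewhere in 1.45 to 1.85; a bent hinge binds somewhere in 0.45 to 0.85; both then push back at about 1 N per mm at the flange. One of the two is bent; only feeling tells which. Over 15 N of finger force strains an open door, so do not pinch it.
- door_2_hinge (a point): Point on the upright hinge axis of door_2, at the cabinet's front corner on its +y side (40 mm ahead of and 53 mm to +y of the cabinet's origin), 80 mm above the bench.
- door_2_pull (a point): Middle of the back (inner) face of door_2's flange, 120.5 mm from the hinge axis, 80 mm up: a fingertip set down behind it, beside the cabinet's wall, some 25 mm below the door's top edge, pulls it open. The door is 6 mm thick, 6 to 93 mm above the bench; the flange ends 9.5 mm beyond this point; the cabinet's wall is 12.5 mm the other way.
- hinge_carton: Small red and white product carton (the new hinge pins), 51 x 75 x 29 mm (x, y, z), lying flat on the bench; origin: centre of its underside. Grasp across its 51 mm side.
- green_tub: Bystander: tub with a green screw lid, 66 mm across, 70 mm high; origin: centre of its underside.
- glue_bottle: Bystander: white squeeze bottle with a red nozzle, 60 mm across, 174 mm high; origin: centre of its underside.
- blue_stapler: Bystander: blue and black stapler, 32 x 135 x 50 mm; origin: centre of its underside.
There are look-alikes about, which are no part of the job. What is shaped like the cabinet_2 but orange or pink is not meant.

How it is judged (in metres and radians):
On the way, in this order (a step that is already met when the one before it is completed fails the run):
1. one door has been swung open until it resists a steady fingertip pull of over 2 N without moving on (((contact force between the fingers and cabinet_1 above 2 N and value of joint door_1 above 0.3 rad and velocity of joint door_1 between -0.1 and 0.1 rad/s) or (contact force between the fingers and cabinet_2 above 2 N and value of joint door_2 above 0.3 rad and velocity of joint door_2 between -0.1 and 0.1 rad/s))), for 0.1 s.
2. the first door still standing open, the other one too has been swung until it resists over 2 N without moving on (value of joint each of door_1, door_2 above 0.3 rad and ((contact force between the fingers and cabinet_1 above 2 N and value of joint door_1 above 0.3 rad and velocity of joint door_1 between -0.1 and 0.1 rad/s) or (contact force between the fingers and cabinet_2 above 2 N and value of joint door_2 above 0.3 rad and velocity of joint door_2 between -0.1 and 0.1 rad/s)) and value of joint any of door_1, door_2 above 1.3 rad), for 0.1 s.
At the end, for the whole second after the job is handed in: The sound door stands open beyond 1.3 rad, the binding one stands open between 0.3 and 1.0 rad, and the red carton lies flat and still on top of the binding cabinet, its middle within 30 mm (front to back) and 45 mm (sideways) of the top's middle (((value of joint door_1 between 0.3 and 1 rad and value of joint door_2 above 1.3 rad and z of hinge_carton in the frame of cabinet_1 between 0.088 and 0.102 m and x of hinge_carton in the frame of cabinet_1 between -0.03 and 0.03 m and y of hinge_carton in the frame of cabinet_1 between -0.045 and 0.045 m) or (value of joint door_2 between 0.3 and 1 rad and value of joint door_1 above 1.3 rad and z of hinge_carton in the frame of cabinet_2 between 0.088 and 0.102 m and x of hinge_carton in the frame of cabinet_2 between -0.03 and 0.03 m and y of hinge_carton in the frame of cabinet_2 between -0.045 and 0.045 m)) and angle between hinge_carton's own z axis and vertical below 0.1 rad and linear speed of hinge_carton below 0.02 m/s); the robot touches nothing.
It fails at once if over 15 N of finger force on cabinet_1 while its door is open (pinched or forced) (value of joint door_1 above 0.1 rad and contact force between the fingers and cabinet_1 above 15 N).
It fails at once if over 15 N of finger force on cabinet_2 while its door is open (pinched or forced) (value of joint door_2 above 0.1 rad and contact force between the fingers and cabinet_2 above 15 N).
It fails at once if the green-lidded tub is shifted by more than 40 mm or knocked over (distance of green_tub from where it was at the start of the episode above 0.04 m or angle between green_tub's own z axis and vertical above 0.5 rad).
It fails at once if the squeeze bottle is shifted by more than 40 mm or knocked over (distance of glue_bottle from where it was at the start of the episode above 0.04 m or angle between glue_bottle's own z axis and vertical above 0.5 rad).
It fails at once if the stapler is shifted by more than 40 mm or knocked over (distance of blue_stapler from where it was at the start of the episode above 0.04 m or angle between blue_stapler's own z axis and vertical above 0.5 rad).
It also fails if it takes over 70 s, if anything falls off the work surface, if the arm or the gripper's body presses on something with over 40 N, if the wrist force passes 120 N, or if a joint passes its speed limit or range.

## Robot

A 6-joint arm with a two-finger parallel gripper is mounted at the origin on the work surface; the furniture and walls round the work are solid. World frame = base frame: x ahead of the robot, y to its left, z up, the work surface at z = 0. Lengths are in mm, angles in degrees, forces in N, time in s.
With the tool pointing down it reaches from about 350 to 850 mm from the base axis. Payload 8.1 kg.
Tool frame: the origin (TCP) lies midway between the tips of the shut fingers; the grasp point (between the pads) lies 19 mm behind it; z points along the fingers, y is the line along which they close (so a half turn about z gives the same grasp; the last joint's range is limited). The gripper opens to 85 mm and grips with 20 to 120 N. Pads are 22 mm wide; open, the fingers measure 114 mm over their backs; the gripper's body (76 mm by 85 mm) begins 54 mm behind the grasp point. The pads swing forward as they close: fully open they stand 13 mm farther back than shut.
Start: joints at [-75.711, 7.471, 85.268, -0, 87.261, -4.893], TCP at [197.168, -566.683, 210.792] pointing down, gripper open.
Joint ranges: [-169.43, 169.43], [-51.17, 129.36], [1.28, 143.12], [-76.62, 256.62], [0, 156.53], [-152.29, 152.29]. Speed limits (degrees/s): [136.94, 136.94, 159.86, 180, 180, 180].

## Interface

Orientations are given as [roll, pitch, yaw] about the fixed x, y, z axes, in that order (R = Rz(yaw) Ry(pitch) Rx(roll)).
In Python, from bench import sense, snapshot, camera_params, hand_in, masks_of, pinpoint gives the robot as it stands.
- The arm moves only by the tool step_arm, never from a script. Its argument "targets" is a list of rows, each an object with "angular": the turn, a rotation vector about the tool's x, y, z scaled (see below), a list of three; "dp": the shift along the tool's x, y, z scaled (see below), a list of three; "fingers": the closure, from 0 (fully open) to 1 (shut). A call has exactly 8 rows; each row is the pose to reach, as a shift and turn from the pose commanded when the call began, along the tool's axes at that moment, turning the shorter way round; what a row does not reach only later rows make up. The controller multiplies each number of a shift by 0.2 m and each number of a turn by 180 degrees. A row lasts 1/8 s, in which the tool goes at most 62.5 mm and 10.7 degrees, less where a joint would pass 70% of its speed; a pose out of reach is approached as far as the arm can. A call with a number of a shift or a turn outside -1 to 1 is refused whole. A call with a gripper value outside its range is refused whole. The fingers move at their own pace and stop on an object; "newtons" is the grip in N (left out, the last holds). Time passes only in rows, so rows that repeat a pose let the fingers close, or fill a call up. It gives the time, the measured TCP pose, the force, the opening and the grip force at its end, in the units of the state.
- sense(): the state, without advancing time (a new reading comes with each control period).
- snapshot(name): name is "scene" or "side" or "wrist"; returns the picture (400x640x3 uint8, blue, green, red); there is no depth.
- camera_params(name): a dict with "vfov" (degrees; the focal length in pixels is half the picture's height over the tangent of half this angle, whatever the lens; pixels are square), "cx", "cy" (the principal point, pixels), "R" (3x3) and "t" (3): a world point X has camera coordinates R X + t. Camera axes: x right, y down, z forward; pixel columns grow to the right and rows downward; lengths in mm; the calibration is good to about 2 mm. The wrist camera is an equidistant fisheye: a pixel r from the principal point sees the ray r / f radians off the axis. A picture is of the moment at which its call begins: read the wrist's pose just before it. camera_params takes no time and is no camera call; for the wrist camera it gives the pose at the moment of the call.
- hand_in(): hands the job in; it is judged then, once.
Trained networks look in the newest picture that a camera, given by its name, has taken for a name from the list of things; names that differ only in an ending like _2 or _b are one class to them, and where a whole thing is asked for, a point or a joint stands for the part that bears it (a point fixed in the world has none). Each returns a list of dicts, best first, with "conf" (0 to 1); they miss things now and then, are a little off and sometimes report something else, mostly with a low value. They report only what shows in the picture. A call takes as long as a camera call. They do not tell look-alikes from the thing itself.
- masks_of(camera, label): "pixels" (400x640 bool, what is visible of it) and "at" ([column, row] in pixels, amid what is visible of it).
- pinpoint(camera, label): "at" ([column, row] in pixels: a listed point, or the origin of a listed thing).
The state is a dict: "time": time; "joint_pos": joint angles; "qd": joint speeds; "joint_efforts": joint torques, N m; "tool_pos": TCP position; "tcp_rot": TCP orientation; "ft_force": force on the tool from outside, world axes, zero at the start; "wrist_torque": the same for the moment, N m; "finger_gap": finger opening in mm; "grip_force": force on a finger pad.
Only numpy, scipy, OpenCV 4.12 (cv2) and the standard library are available. Lean on these libraries where they do the work, as an engineer would, in place of code of your own. Each camera call takes 0.05 s, during which the arm holds its last target. There are 200 camera calls.

## Working session

There is one attempt and no reset: what is moved stays moved. The work goes in short steps, Python scripts to look and compute and a tool call to move; the robot and the scene stay as the last step left them, time stands still between calls to the robot, and variables do not carry over. Pictures are saved under pics/ and viewed, at most 12 in all, crops included, and the job is handed in when it is done.

Besides the shell and the picture viewer there is one more tool, called after "Call:" by a JSON object that holds its "name" and its "arguments". step_arm: Moves the arm, as the interface text tells. Its arguments: {"type":"object","properties":{"targets":{"type":"array","items":{"type":"object","properties":{"angular":{"type":"array","items":{"type":"number","minimum":-1,"maximum":1}},"dp":{"type":"array","items":{"type":"number","minimum":-1,"maximum":1}},"fingers":{"type":"number"}}}},"newtons":{"type":"number"}},"required":["targets"]}

```bash
mkdir -p pics
cat > h.py <<'E'
from bench import *
import numpy as np, cv2
def proj(c,X):
    P=camera_params(c);R=np.array(P['R']);t=np.array(P['t']).ravel();f=200/np.tan(np.radians(P['vfov']/2))
    v=R@np.array(X,float)+t
    if c=='wrist':
        r=np.hypot(v[0],v[1]);a=np.arctan2(r,v[2])*f
        return np.array([P['cx']+a*v[0]/r,P['cy']+a*v[1]/r])
    return np.array([P['cx']+f*v[0]/v[2],P['cy']+f*v[1]/v[2]])
def ray(c,px):
    P=camera_params(c);R=np.array(P['R']);t=np.array(P['t']).ravel();f=200/np.tan(np.radians(P['vfov']/2))
    d=np.array([px[0]-P['cx'],px[1]-P['cy']])/f
    if c=='wrist':
        a=np.hypot(*d);v=np.array([*(d/a*np.sin(a)),np.cos(a)])
    else: v=np.array([*d,1.])
    return -R.T@t, R.T@v
def onz(c,px,z):
    o,v=ray(c,px);return o+v*(z-o[2])/v[2]
E
python3 - <<'E'
from h import *
s=sense();print(s['tool_pos'],s['tcp_rot'],s['ft_force'],s['finger_gap'])
for c in('scene','side'):
    im=snapshot(c);cv2.imwrite(f'pics/{c}0.png',im)
    for l,z in(('cabinet_1',0),('door_1_hinge',80),('door_1_pull',80),('hinge_carton',0),('green_tub',0),('glue_bottle',0),('blue_stapler',0)):
        for d in pinpoint(c,l):
            print(c,l,round(d['conf'],2),np.round(d['at']),np.round(onz(c,d['at'],z)))
E
```

```text
[ 197.0379493  -566.08893945  209.71960404] [-1.79891716e+02 -9.75933017e-03  1.91852237e+01] [ 1.08786151  0.65611825 -0.17338718] 85.25494014398996
scene cabinet_1 0.89 [270. 262.] [608. 176.   0.]
scene cabinet_1 0.6 [309. 330.] [370. 291.   0.]
scene cabinet_1 0.57 [325. 204.] [ 620. -122.    0.]
scene cabinet_1 0.56 [352. 270.] [387.  56.   0.]
scene cabinet_1 0.47 [370. 157.] [ 630. -431.    0.]
scene door_1_hinge 0.8 [260. 266.] [573. 248.  80.]
scene door_1_pull 0.85 [290. 238.] [572. 115.  80.]
scene green_tub 0.77 [225. 236.] [798. 183.   0.]
scene glue_bottle 0.85 [299. 174.] [ 790. -195.    0.]
scene blue_stapler 0.68 [276. 222.] [702.  40.   0.]
side cabinet_1 0.97 [393. 296.] [ 634. -435.    0.]
side cabinet_1 0.91 [303. 182.] [614. 187.   0.]
side cabinet_1 0.89 [336. 234.] [ 599. -120.    0.]
side cabinet_1 0.35 [241. 189.] [384. 255.   0.]
side door_1_hinge 0.79 [288. 160.] [579. 244.  80.]
side door_1_hinge 0.33 [337. 233.] [ 567. -189.   80.]
side door_1_pull 0.73 [296. 179.] [559. 125.  80.]
side hinge_carton 0.61 [324. 307.] [ 427. -380.    0.]
side green_tub 0.67 [340. 171.] [776. 189.   0.]
side glue_bottle 0.74 [389. 228.] [ 778. -178.    0.]
side blue_stapler 0.63 [340. 197.] [701.  47.   0.]
```

View pics/scene0.png

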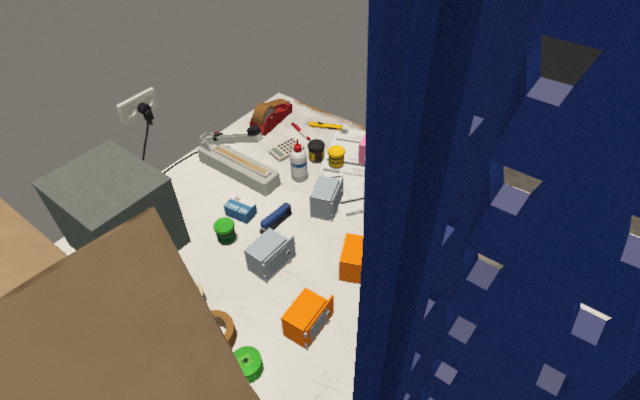

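View pics/side0.png

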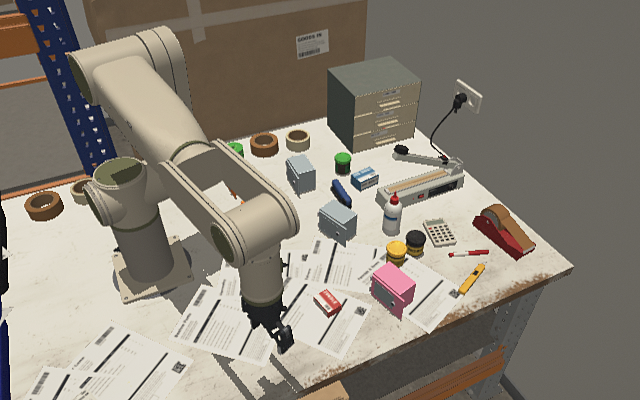

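The real cabinets (light blue-grey) are in the scene view at (270,255) and (326,197), and in the side view at (301,172) and (338,222). The orange ones (scene (309,318) and (352,258)) and the pink one (side (393,289)) are look-alikes. The red carton is at side (326,302), and the blue carton at side (365,178) isn't the one meant. Next I move over and look with the wrist camera.

Call:
{"name": "step_arm", "arguments": {"targets": [{"dp":[0.95,-0.46,-0.6],"angular":[0,0,0.1066],"fingers":0},{"dp":[0.95,-0.46,-0.6],"angular":[0,0,0.1066],"fingers":0},{"dp":[0.95,-0.46,-0.6],"angular":[0,0,0.1066],"fingers":0},{"dp":[0.95,-0.46,-0.6],"angular":[0,0,0.1066],"fingers":0},{"dp":[0.95,-0.46,-0.6],"angular":[0,0,0.1066],"fingers":0},{"dp":[0.95,-0.46,-0.6],"angular":[0,0,0.1066],"fingers":0},{"dp":[0.95,-0.46,-0.6],"angular":[0,0,0.1066],"fingers":0},{"dp":[0.95,-0.46,-0.6],"angular":[0,0,0.1066],"fingers":0}]}}

```text
time: 1.8
tool_pos: [345.4, -417.8, 329.7]
tcp_rot: [-179.9, 0.1, -0.1]
ft_force: [-0.5, 0.0, 0.4]
finger_gap: 85.4
grip_force: 0.0
```

```bash
cat > look.py <<'E'
from h import *
import sys
s=sense();print(np.round(s['tool_pos'],1),np.round(s['tcp_rot'],2),s['time'])
P=camera_params('wrist');print(P['vfov'],np.round(-np.array(P['R']).T@np.array(P['t']).ravel()),np.round(np.array(P['R'])[2],2))
im=snapshot('wrist');cv2.imwrite(f'pics/{sys.argv[1]}.png',im)
for l,z in(('cabinet_1',0),('door_1_hinge',80),('door_1_pull',80),('hinge_carton',0),('green_tub',0),('glue_bottle',0),('blue_stapler',0)):
    for d in pinpoint('wrist',l):
        if d['conf']>.25:print(l,round(d['conf'],2),np.round(d['at']),np.round(onz('wrist',d['at'],z)))
E
python3 look.py w1
```

```text
[ 345.4 -417.8  329.7] [-1.7992e+02  7.0000e-02 -1.0000e-01] 1.8
65.70646984690485 [ 426. -417.  493.] [-0.31  0.   -0.95]
cabinet_1 0.9 [139.   7.] [ 616. -106.   -0.]
cabinet_1 0.82 [37. 48.] [599. 180.   0.]
cabinet_1 0.8 [ 18. 149.] [383. 285.  -0.]
cabinet_1 0.65 [ 86. 138.] [386.  34.   0.]
door_1_pull 0.67 [23. 55.] [570. 133.  80.]
hinge_carton 0.97 [292.  92.] [ 437. -379.    0.]
```

View pics/w1.png

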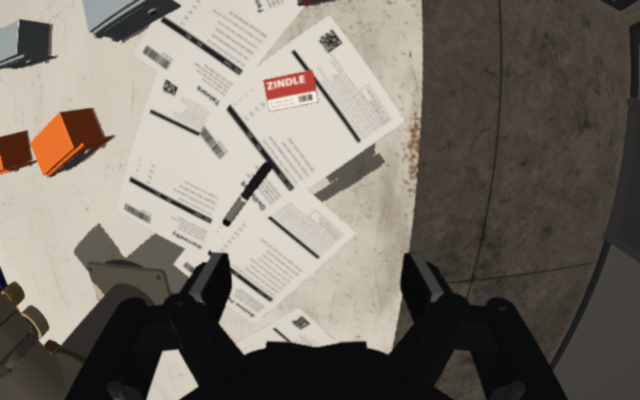

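The red carton is at (291,88), about (437,-379). Its long side lies along the column direction, roughly world y. Next I move over to the cabinets.

Call:
{"name": "step_arm", "arguments": {"targets": [{"dp":[0.25,-1,-0.2],"angular":[0,0,0],"fingers":0},{"dp":[0.25,-1,-0.2],"angular":[0,0,0],"fingers":0},{"dp":[0.25,-1,-0.2],"angular":[0,0,0],"fingers":0},{"dp":[0.25,-1,-0.2],"angular":[0,0,0],"fingers":0},{"dp":[0.25,-1,-0.2],"angular":[0,0,0],"fingers":0},{"dp":[0.25,-1,-0.2],"angular":[0,0,0],"fingers":0},{"dp":[0.25,-1,-0.2],"angular":[0,0,0],"fingers":0},{"dp":[0.25,-1,-0.2],"angular":[0,0,0],"fingers":0}]}}

```text
time: 3.2
tool_pos: [396.1, -218.1, 370.3]
tcp_rot: [-180.0, 0.0, -0.1]
ft_force: [0.8, 0.8, 0.3]
finger_gap: 85.2
grip_force: 0.0
```

Call:
{"name": "step_arm", "arguments": {"targets": [{"dp":[0.4,-1,-0.1],"angular":[0,0,0],"fingers":1},{"dp":[0.4,-1,-0.1],"angular":[0,0,0],"fingers":1},{"dp":[0.4,-1,-0.1],"angular":[0,0,0],"fingers":1},{"dp":[0.4,-1,-0.1],"angular":[0,0,0],"fingers":1},{"dp":[0.4,-1,-0.1],"angular":[0,0,0],"fingers":1},{"dp":[0.4,-1,-0.1],"angular":[0,0,0],"fingers":1},{"dp":[0.4,-1,-0.1],"angular":[0,0,0],"fingers":1},{"dp":[0.4,-1,-0.1],"angular":[0,0,0],"fingers":1}]}}

```text
time: 4.2
tool_pos: [476.2, -18.3, 390.8]
tcp_rot: [180.0, 0.0, -0.1]
ft_force: [-0.5, -0.4, -0.3]
finger_gap: 0.1
grip_force: 0.0
```

```bash
python3 look.py w2
```

```text
[476.2 -18.3 390.8] [ 1.8e+02  0.0e+00 -1.0e-01] 4.2
65.70646984690485 [557. -17. 554.] [-0.31  0.   -0.95]
cabinet_1 0.95 [521.  79.] [ 628. -435.    0.]
cabinet_1 0.69 [368.  68.] [ 614. -109.    0.]
cabinet_1 0.59 [206.  78.] [603. 183.   0.]
cabinet_1 0.59 [166. 191.] [387. 287.   0.]
cabinet_1 0.57 [286. 188.] [392.  38.   0.]
door_1_hinge 0.67 [152. 102.] [566. 255.  80.]
door_1_pull 0.68 [225.  93.] [569. 124.  80.]
hinge_carton 0.79 [491. 170.] [ 431. -377.    0.]
green_tub 0.28 [368.  70.] [ 609. -108.    0.]
blue_stapler 0.88 [282.  19.] [703.  44.   0.]
```

View pics/w2.png

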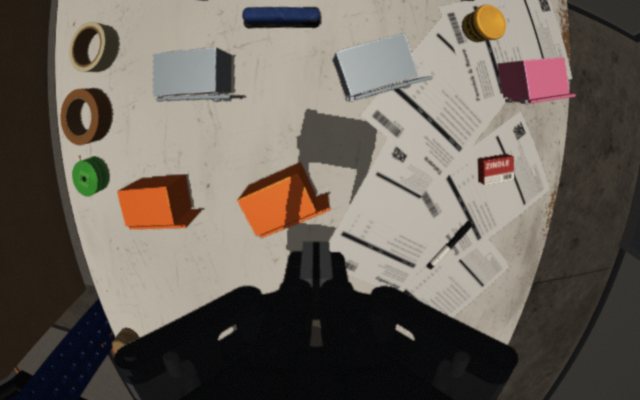

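The grey cabinets are at (195,75), on the +y side, and (376,67), which is turned a little. The orange ones at (155,200) and (280,200) and the pink one at (537,80) are look-alikes and not meant. The red carton is at (496,168). I'll fit the cabinet poses to their masks.

```bash
cat > fit.py <<'E'
from h import *
from scipy.optimize import minimize
def boxpts(p,b):
    x,y,a=p;c,s=np.cos(a),np.sin(a);o=[]
    for i in b[0]:
        for j in b[1]:
            for k in b[2]:o.append([x+c*i-s*j,y+s*i+c*j,k])
    return np.array(o)
CAB=[((-35,35),(-55,55),(0,95)),((-43,-37),(-77,55),(6,93))]
CART=[((-25.5,25.5),(-37.5,37.5),(0,29))]
def sil(cam,p,bs):
    m=np.zeros((1600,2560),np.uint8)
    for b in bs:
        q=np.array([proj(cam,X) for X in boxpts(p,b)]);h=cv2.convexHull((q*4+1.5).astype(np.int32));cv2.fillConvexPoly(m,h,1)
    return cv2.resize(m.astype(np.float32),(640,400),interpolation=cv2.INTER_AREA)
def fit(cam,mask,p0,bs):
    mk=mask.astype(np.float32)
    def f(q):
        s=sil(cam,(q[0],q[1],q[2]/100),bs);return 1-np.minimum(s,mk).sum()/np.maximum(s,mk).sum()
    q0=np.array([p0[0],p0[1],p0[2]*100])
    r=minimize(f,q0,method='Nelder-Mead',options=dict(initial_simplex=[q0,q0+[12,0,0],q0+[0,12,0],q0+[0,0,15]],maxiter=120))
    return (r.x[0],r.x[1],r.x[2]/100),r.fun
E
cat > run.py <<'E'
from fit import *
im=snapshot('wrist')
out=im.copy()
ms=masks_of('wrist','cabinet_1');mc=masks_of('wrist','hinge_carton')
for n,p0,m,b in(('A',(605,183,0),ms,CAB),('B',(614,-115,.15),ms,CAB),('C',(433,-378,.05),mc,CART)):
    c=proj('wrist',(p0[0],p0[1],40))
    m=[d for d in m if np.hypot(*(np.array(d['at'])-c))<35]
    if not m:print(n,'none');continue
    p,e=fit('wrist',m[0]['pixels'],p0,b);print(n,m[0]['conf'],np.round(p,3),round(e,3))
    for bb in b:
        q=np.array([proj('wrist',X) for X in boxpts(p,bb)])
        for i in range(8):
            for k in(1,2,4):
                if not i&k:cv2.line(out,tuple(np.round(q[i]*16).astype(int)),tuple(np.round(q[i|k]*16).astype(int)),(0,255,0),1,cv2.LINE_AA,4)
cv2.imwrite('pics/fit.png',cv2.resize(out[20:200,140:540],None,fx=2,fy=2,interpolation=cv2.INTER_CUBIC))
E
python3 run.py
```

```text
A 0.67 [ 6.08600e+02  1.89309e+02 -3.50000e-02] 0.061Traceback (most recent call last):
  File "run.py", line 9, in <module>
    p,e=fit('wrist',m[0]['pixels'],p0,b);print(n,m[0]['conf'],np.round(p,3),round(e,3))
        ~~~^^^^^^^^^^^^^^^^^^^^^^^^^^^^^
  File "fit.py", line 21, in fit
    r=minimize(f,q0,method='Nelder-Mead',options=dict(initial_simplex=[q0,q0+[12,0,0],q0+[0,12,0],q0+[0,0,15]],maxiter=120))
    res = _minimize_neldermead(fun, x0, args, callback, bounds=bounds,
                               **options)
    fsim[j] = func(sim[j])
              ~~~~^^^^^^^^
    fx = function(np.copy(x), *(wrapper_args + args))
  File "fit.py", line 19, in f
    s=sil(cam,(q[0],q[1],q[2]/100),bs);return 1-np.minimum(s,mk).sum()/np.maximum(s,mk).sum()
  File "fit.py", line 14, in sil
    q=np.array([proj(cam,X) for X in boxpts(p,b)]);h=cv2.convexHull((q*4+1.5).astype(np.int32));cv2.fillConvexPoly(m,h,1)
                ~~~~^^^^^^^
  File "h.py", line 4, in proj
    P=camera_params(c);R=np.array(P['R']);t=np.array(P['t']).ravel();f=200/np.tan(np.radians(P['vfov']/2))
ValueError: time passes only in moves, steps and waits
```

```bash
sed -i 's/^import numpy.*/&\nimport functools, bench\ncamera_params=functools.lru_cache(bench.camera_params)/' h.py; python3 run.py
```

```text
A 0.56 [ 6.09026e+02  1.87750e+02 -4.70000e-02] 0.059
B 0.85 [ 6.11918e+02 -1.08846e+02  3.17000e-01] 0.036
C 0.64 [ 4.37996e+02 -3.79387e+02  1.68000e-01] 0.07
```

View pics/fit.png

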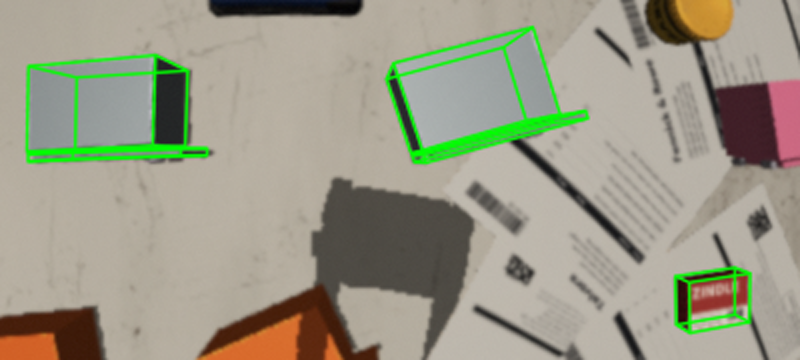

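The fit is good. A is at (609,188), yaw -2.6°. B is at (612,-109), yaw 18.2°. The carton is at (438,-379). Next I move above A's flange gap with the tool turned.

Call:
{"name": "step_arm", "arguments": {"targets": [{"dp":[0.555,-0.68,1],"angular":[0,0,-0.486],"fingers":1},{"dp":[0.555,-0.68,1],"angular":[0,0,-0.486],"fingers":1},{"dp":[0.555,-0.68,1],"angular":[0,0,-0.486],"fingers":1},{"dp":[0.555,-0.68,1],"angular":[0,0,-0.486],"fingers":1},{"dp":[0.555,-0.68,1],"angular":[0,0,-0.486],"fingers":1},{"dp":[0.555,-0.68,1],"angular":[0,0,-0.486],"fingers":1},{"dp":[0.555,-0.68,1],"angular":[0,0,-0.486],"fingers":1},{"dp":[0.555,-0.68,1],"angular":[0,0,-0.486],"fingers":1}]}}

```text
time: 5.9
tool_pos: [587.4, 118.7, 190.5]
tcp_rot: [-180.0, 0.0, 86.3]
ft_force: [0.1, -0.1, 0.1]
finger_gap: 0.2
grip_force: 0.0
```

```bash
cat > go.py <<'E'
from h import *
from scipy.spatial.transform import Rotation as Ro
s=sense();T=np.array(s['tool_pos']);R0=Ro.from_euler('xyz',s['tcp_rot'],degrees=True)
def to(x,y,z,yaw):
    d=R0.inv().apply(np.array([x,y,z])-T)/200;r=(R0.inv()*Ro.from_euler('xyz',[180,0,yaw],degrees=True)).as_rotvec(degrees=True)/180
    print(np.round([x,y,z,yaw],1),'dp',np.round(d,3).tolist(),'ang',np.round(r,4).tolist())
A=(609,188,-.045);B=(612,-109,.317)
def cab(C,x,y):
    c,s_=np.cos(C[2]),np.sin(C[2]);return C[0]+c*x-s_*y,C[1]+s_*x+c*y
def door(C,th,off,along=-71,z=68):
    # tool rigid with door at angle th; off=tool centre behind the back face
    u=np.array([-37+off+40,along-53]);c,n=np.cos(-th),np.sin(-th)
    v=np.array([c*u[0]-n*u[1],n*u[0]+c*u[1]]);x,y=cab(C,-40+v[0],53+v[1])
    to(x,y,z,90+np.degrees(C[2]-th))
E
python3 -c "
from go import *
print(T,s['tcp_rot'],s['joint_pos'],s['ft_force'])
door(A,0,18.5)
for t in (.1,.2,.3,.4):door(A,t,14.5)
"
```

```text
[587.38746003 118.74013913 190.51704917] [-1.79973938e+02  4.52068026e-03  8.63031138e+01] [6.52701545e+00 7.93925758e+00 8.68768849e+01 1.77671070e-04
 8.52103085e+01 1.02238878e+01] [ 0.13768044 -0.05471959  0.09852075]
[587.3 117.9  68.   87.4] dp [-0.004, 0.0, 0.613] ang [-0.0001, 0.0, -0.0062]
[570.8 117.5  68.   81.7] dp [-0.011, -0.082, 0.613] ang [-0.0001, 0.0, 0.0256]
[558.3 118.2  68.   76. ] dp [-0.012, -0.145, 0.613] ang [-0.0001, 0.0, 0.0574]
[546.  120.1  68.   70.2] dp [-0.006, -0.207, 0.613] ang [-0.0001, 0.0, 0.0893]
[533.8 123.3  68.   64.5] dp [0.005, -0.268, 0.613] ang [-0.0001, 0.0001, 0.1211]
```

Call:
{"name": "step_arm", "arguments": {"targets": [{"dp":[-0.004,0,0.2],"angular":[0,0,-0.006],"fingers":1},{"dp":[-0.004,0,0.35],"angular":[0,0,-0.006],"fingers":1},{"dp":[-0.004,0,0.45],"angular":[0,0,-0.006],"fingers":1},{"dp":[-0.004,0,0.5],"angular":[0,0,-0.006],"fingers":1},{"dp":[-0.004,0,0.54],"angular":[0,0,-0.006],"fingers":1},{"dp":[-0.004,0,0.58],"angular":[0,0,-0.006],"fingers":1},{"dp":[-0.004,0,0.613],"angular":[0,0,-0.006],"fingers":1},{"dp":[-0.004,0,0.613],"angular":[0,0,-0.006],"fingers":1}]}}

```text
time: 6.9
tool_pos: [587.1, 117.8, 67.8]
tcp_rot: [-180.0, 0.0, 87.0]
ft_force: [0.3, -0.1, 0.4]
finger_gap: 0.1
grip_force: 0.0
```

```bash
python3 -c "
from go import *
print(T,s['tcp_rot'],s['ft_force'])
for t in (0,.06,.12,.18,.24,.3,.36,.4):door(A,t,14.5)
"
```

```text
[587.11222043 117.77590936  67.77971716] [-1.79962785e+02  5.45307785e-03  8.70160653e+01] [ 0.25804454 -0.10006426  0.42052677]
[583.3 118.1  68.   87.4] dp [0.001, -0.019, -0.001] ang [-0.0002, 0.0, -0.0023]
[575.8 117.6  68.   84. ] dp [-0.004, -0.056, -0.001] ang [-0.0002, 0.0, 0.0168]
[568.3 117.6  68.   80.5] dp [-0.006, -0.094, -0.001] ang [-0.0002, 0.0, 0.0359]
[560.8 118.   68.   77.1] dp [-0.006, -0.131, -0.001] ang [-0.0002, 0.0, 0.055]
[553.4 118.8  68.   73.7] dp [-0.004, -0.169, -0.001] ang [-0.0002, 0.0001, 0.0741]
[546.  120.1  68.   70.2] dp [0.001, -0.206, -0.001] ang [-0.0002, 0.0001, 0.0932]
[538.7 121.9  68.   66.8] dp [0.008, -0.243, -0.001] ang [-0.0002, 0.0001, 0.1123]
[533.8 123.3  68.   64.5] dp [0.014, -0.267, -0.001] ang [-0.0002, 0.0001, 0.1251]
```

Call:
{"name": "step_arm", "arguments": {"targets": [{"dp":[0.001,-0.019,0],"angular":[0,0,-0.002],"fingers":1},{"dp":[-0.004,-0.056,0],"angular":[0,0,0.017],"fingers":1},{"dp":[-0.006,-0.094,0],"angular":[0,0,0.036],"fingers":1},{"dp":[-0.006,-0.131,0],"angular":[0,0,0.055],"fingers":1},{"dp":[-0.004,-0.169,0],"angular":[0,0,0.074],"fingers":1},{"dp":[0.001,-0.206,0],"angular":[0,0,0.093],"fingers":1},{"dp":[0.008,-0.243,0],"angular":[0,0,0.112],"fingers":1},{"dp":[0.014,-0.267,0],"angular":[0,0,0.125],"fingers":1}]}}

```text
time: 7.9
tool_pos: [534.1, 123.4, 68.8]
tcp_rot: [179.9, -0.0, 64.4]
ft_force: [0.3, -0.4, -0.6]
finger_gap: -0.3
grip_force: 0.3
```

```bash
cat > nx.py <<'E'
from go import *
import sys
C=A if sys.argv[1]=='A' else B
print(T,s['tcp_rot'],s['ft_force'])
for t in map(float,sys.argv[3:]):door(C,t,float(sys.argv[2]))
E
python3 nx.py A 14.5 .42 .44 .46 .48 .50 .52 .54 .56
```

```text
[534.13947986 123.44721342  68.79230043] [ 1.79949783e+02 -2.25497342e-02  6.44427095e+01] [ 0.29640971 -0.4059872  -0.57411595]
[531.5 124.1  68.   63.4] dp [-0.003, -0.013, 0.004] ang [0.0003, -0.0001, 0.006]
[529.1 124.9  68.   62.2] dp [-0.004, -0.026, 0.004] ang [0.0003, -0.0001, 0.0124]
[526.7 125.8  68.   61.1] dp [-0.006, -0.038, 0.004] ang [0.0003, -0.0001, 0.0188]
[524.4 126.7  68.   59.9] dp [-0.006, -0.051, 0.004] ang [0.0003, -0.0001, 0.0251]
[522.1 127.6  68.   58.8] dp [-0.007, -0.063, 0.004] ang [0.0003, -0.0001, 0.0315]
[519.8 128.6  68.   57.6] dp [-0.007, -0.076, 0.004] ang [0.0003, -0.0001, 0.0379]
[517.5 129.7  68.   56.5] dp [-0.008, -0.088, 0.004] ang [0.0003, -0.0001, 0.0442]
[515.3 130.8  68.   55.3] dp [-0.007, -0.101, 0.004] ang [0.0003, -0.0001, 0.0506]
```

Call:
{"name": "step_arm", "arguments": {"targets": [{"dp":[-0.001,-0.009,0],"angular":[0,0,0.0045],"fingers":1},{"dp":[-0.002,-0.018,0],"angular":[0,0,0.009],"fingers":1},{"dp":[-0.003,-0.027,0],"angular":[0,0,0.0135],"fingers":1},{"dp":[-0.004,-0.036,0],"angular":[0,0,0.018],"fingers":1},{"dp":[-0.005,-0.045,0],"angular":[0,0,0.0225],"fingers":1},{"dp":[-0.005,-0.05,0],"angular":[0,0,0.0255],"fingers":1},{"dp":[-0.005,-0.05,0],"angular":[0,0,0.0255],"fingers":1},{"dp":[-0.005,-0.05,0],"angular":[0,0,0.0255],"fingers":1}]}}

```text
time: 8.9
tool_pos: [524.6, 126.8, 68.1]
tcp_rot: [-180.0, 0.0, 59.9]
ft_force: [-0.8, -0.0, -0.1]
finger_gap: -0.0
grip_force: 0.0
```

Call:
{"name": "step_arm", "arguments": {"targets": [{"dp":[-0.001,-0.009,0],"angular":[0,0,0.0045],"fingers":1},{"dp":[-0.002,-0.018,0],"angular":[0,0,0.009],"fingers":1},{"dp":[-0.003,-0.027,0],"angular":[0,0,0.0135],"fingers":1},{"dp":[-0.003,-0.03,0],"angular":[0,0,0.015],"fingers":1},{"dp":[-0.003,-0.03,0],"angular":[0,0,0.015],"fingers":1},{"dp":[-0.003,-0.03,0],"angular":[0,0,0.015],"fingers":1},{"dp":[-0.003,-0.03,0],"angular":[0,0,0.015],"fingers":1},{"dp":[-0.003,-0.03,0],"angular":[0,0,0.015],"fingers":1}]}}

```text
time: 9.9
tool_pos: [519.3, 129.3, 68.2]
tcp_rot: [180.0, -0.0, 57.2]
ft_force: [0.0, -0.8, -0.1]
finger_gap: -0.5
grip_force: 0.0
```

Call:
{"name": "step_arm", "arguments": {"targets": [{"dp":[-0.001,-0.009,0],"angular":[0,0,0.0045],"fingers":1},{"dp":[-0.002,-0.018,0],"angular":[0,0,0.009],"fingers":1},{"dp":[-0.003,-0.027,0],"angular":[0,0,0.0135],"fingers":1},{"dp":[-0.004,-0.036,0],"angular":[0,0,0.018],"fingers":1},{"dp":[-0.004,-0.042,0],"angular":[0,0,0.021],"fingers":1},{"dp":[-0.004,-0.042,0],"angular":[0,0,0.021],"fingers":1},{"dp":[-0.004,-0.042,0],"angular":[0,0,0.021],"fingers":1},{"dp":[-0.004,-0.042,0],"angular":[0,0,0.021],"fingers":1}]}}

```text
time: 10.9
tool_pos: [511.9, 133.1, 68.3]
tcp_rot: [180.0, -0.0, 53.4]
ft_force: [1.8, -3.0, -0.0]
finger_gap: -0.2
grip_force: 1.5
```

```bash
python3 nx.py A 14.5 .59 .67; python3 -c "
from h import *
im=snapshot('side');cv2.imwrite('pics/s1.png',cv2.resize(im[100:300,220:420],None,fx=3,fy=3))"
```

```text
[511.88373597 133.06819135  68.27268757] [ 1.79989172e+02 -3.22498338e-03  5.34493907e+01] [ 1.75105444 -2.96208119 -0.02582864]
[512.  132.5  68.   53.6] dp [-0.002, 0.002, 0.001] ang [0.0001, -0.0, -0.0009]
[503.3 137.6  68.   49. ] dp [-0.007, -0.048, 0.001] ang [0.0001, -0.0, 0.0245]
```

View pics/s1.png

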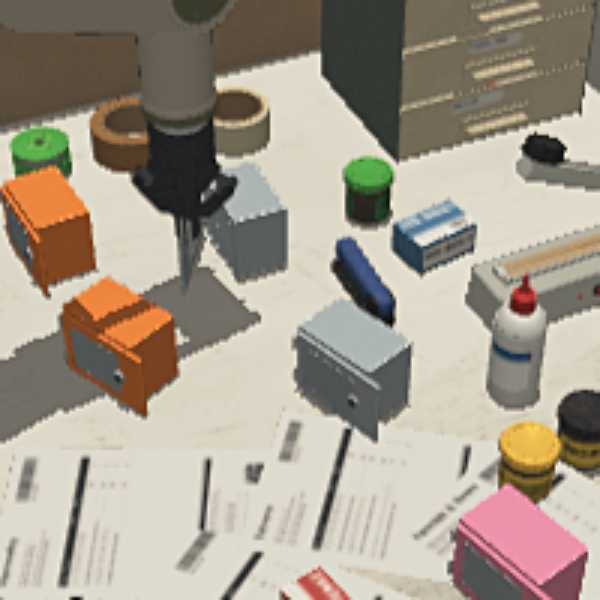

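Call:
{"name": "step_arm", "arguments": {"targets": [{"dp":[0,-0.004,0],"angular":[0,0,0],"fingers":1},{"dp":[0,-0.008,0],"angular":[0,0,0],"fingers":1},{"dp":[0,-0.011,0],"angular":[0,0,0],"fingers":1},{"dp":[0,-0.011,0],"angular":[0,0,0],"fingers":1},{"dp":[0,-0.011,0],"angular":[0,0,0],"fingers":1},{"dp":[0,-0.011,0],"angular":[0,0,0],"fingers":1},{"dp":[0,-0.011,0],"angular":[0,0,0],"fingers":1},{"dp":[0,-0.011,0],"angular":[0,0,0],"fingers":1}]}}

```text
time: 11.95
tool_pos: [510.1, 134.2, 68.2]
tcp_rot: [180.0, 0.0, 53.4]
ft_force: [2.9, -4.3, -1.7]
finger_gap: 0.0
grip_force: 2.4
```

A's push-back is stiff at about 1 N/mm near 0.58 rad, so cabinet A binds. I back off and lift.

Call:
{"name": "step_arm", "arguments": {"targets": [{"dp":[0,0.03,0],"angular":[0,0,0],"fingers":1},{"dp":[0,0.08,0],"angular":[0,0,0],"fingers":1},{"dp":[0,0.1,0],"angular":[0,0,0],"fingers":1},{"dp":[0,0.1,-0.2],"angular":[0,0,0],"fingers":1},{"dp":[0,0.1,-0.45],"angular":[0,0,0],"fingers":1},{"dp":[0,0.1,-0.65],"angular":[0,0,0],"fingers":1},{"dp":[0,0.1,-0.65],"angular":[0,0,0],"fingers":1},{"dp":[0,0.1,-0.65],"angular":[0,0,0],"fingers":1}]}}

```text
time: 12.95
tool_pos: [525.8, 122.5, 197.5]
tcp_rot: [-180.0, 0.0, 53.4]
ft_force: [-1.2, -0.1, -0.4]
finger_gap: 0.1
grip_force: 0.0
```

```bash
python3 -c "
from go import *
print(T,s['tcp_rot'])
x,y=cab(B,-18.5,-71);to(x,y,190,108.2)"
```

```text
[525.77646871 122.48886459 197.45004387] [-1.79956369e+02  2.90326122e-02  5.34435194e+01]
[ 616.6 -182.2  190.   108.2] dp [-0.953, 1.272, 0.037] ang [-0.0003, 0.0, -0.3042]
```

Call:
{"name": "step_arm", "arguments": {"targets": [{"dp":[-0.12,0.16,0],"angular":[0,0,-0.05],"fingers":1},{"dp":[-0.27,0.36,0],"angular":[0,0,-0.1],"fingers":1},{"dp":[-0.43,0.57,0],"angular":[0,0,-0.15],"fingers":1},{"dp":[-0.58,0.78,0],"angular":[0,0,-0.2],"fingers":1},{"dp":[-0.7,0.95,0],"angular":[0,0,-0.25],"fingers":1},{"dp":[-0.75,1,0.03],"angular":[0,0,-0.3],"fingers":1},{"dp":[-0.75,1,0.037],"angular":[0,0,-0.304],"fingers":1},{"dp":[-0.75,1,0.037],"angular":[0,0,-0.304],"fingers":1}]}}

```text
time: 13.95
tool_pos: [596.6, -116.1, 189.3]
tcp_rot: [-179.9, -0.1, 108.0]
ft_force: [0.1, 1.2, 0.5]
finger_gap: -0.1
grip_force: 0.0
```

```bash
python3 -c "
from go import *
print(T,s['tcp_rot'])
x,y=cab(B,-18.5,-71);to(x,y,190,108.2);to(x,y,68,108.2)"
```

```text
[ 596.59050174 -116.09007139  189.34591334] [-1.79891297e+02 -1.02204194e-01  1.08006498e+02]
[ 616.6 -182.2  190.   108.2] dp [-0.345, -0.007, -0.004] ang [-0.0006, -0.0006, -0.0011]
[ 616.6 -182.2   68.   108.2] dp [-0.346, -0.006, 0.606] ang [-0.0006, -0.0006, -0.0011]
```

Call:
{"name": "step_arm", "arguments": {"targets": [{"dp":[-0.25,-0.006,0],"angular":[0,0,-0.001],"fingers":1},{"dp":[-0.346,-0.006,0],"angular":[0,0,-0.001],"fingers":1},{"dp":[-0.346,-0.006,0.1],"angular":[0,0,-0.001],"fingers":1},{"dp":[-0.346,-0.006,0.3],"angular":[0,0,-0.001],"fingers":1},{"dp":[-0.346,-0.006,0.42],"angular":[0,0,-0.001],"fingers":1},{"dp":[-0.346,-0.006,0.5],"angular":[0,0,-0.001],"fingers":1},{"dp":[-0.346,-0.006,0.56],"angular":[0,0,-0.001],"fingers":1},{"dp":[-0.346,-0.006,0.606],"angular":[0,0,-0.001],"fingers":1}]}}

```text
time: 14.95
tool_pos: [618.1, -182.8, 69.4]
tcp_rot: [180.0, 0.0, 108.4]
ft_force: [-0.6, -0.3, 1.1]
finger_gap: 0.1
grip_force: 0.0
```

```bash
python3 nx.py B 14.5 0 .08 .16 .24 .32 .4 .48 .54
```

```text
[ 618.10878699 -182.832121     69.44837642] [1.79968894e+02 1.83976082e-02 1.08358713e+02] [-0.55893614 -0.34061184  1.07397822]
[ 612.8 -183.5   68.   108.2] dp [0.005, -0.026, 0.007] ang [0.0002, 0.0001, 0.0011]
[ 603.6 -187.5   68.   103.6] dp [0.001, -0.076, 0.007] ang [0.0002, 0.0001, 0.0266]
[ 594.1 -190.8   68.    99. ] dp [-0.0, -0.126, 0.007] ang [0.0002, 0.0001, 0.052]
[ 584.5 -193.4   68.    94.4] dp [0.003, -0.176, 0.007] ang [0.0002, 0.0001, 0.0775]
[ 574.6 -195.2   68.    89.8] dp [0.01, -0.226, 0.007] ang [0.0002, 0.0001, 0.1029]
[ 564.6 -196.1   68.    85.2] dp [0.021, -0.275, 0.007] ang [0.0002, 0.0001, 0.1284]
[ 554.6 -196.3   68.    80.7] dp [0.036, -0.323, 0.007] ang [0.0002, 0.0001, 0.1539]
[ 547.1 -195.9   68.    77.2] dp [0.05, -0.357, 0.007] ang [0.0002, 0.0001, 0.173]
```

Call:
{"name": "step_arm", "arguments": {"targets": [{"dp":[0.005,-0.026,0.007],"angular":[0,0,0.001],"fingers":1},{"dp":[0.001,-0.076,0.007],"angular":[0,0,0.027],"fingers":1},{"dp":[0,-0.126,0.007],"angular":[0,0,0.052],"fingers":1},{"dp":[0.003,-0.176,0.007],"angular":[0,0,0.0775],"fingers":1},{"dp":[0.01,-0.226,0.007],"angular":[0,0,0.103],"fingers":1},{"dp":[0.021,-0.275,0.007],"angular":[0,0,0.128],"fingers":1},{"dp":[0.036,-0.323,0.007],"angular":[0,0,0.154],"fingers":1},{"dp":[0.05,-0.357,0.007],"angular":[0,0,0.173],"fingers":1}]}}

```text
time: 15.95
tool_pos: [547.0, -196.8, 69.3]
tcp_rot: [179.9, 0.0, 77.0]
ft_force: [0.5, 0.0, -0.6]
finger_gap: -0.2
grip_force: 0.3
```

```bash
python3 nx.py B 14.5 .6 .66 .72 .78 .84 .9 .96 1.02
```

```text
[ 547.04457176 -196.76062113   69.34188597] [1.79887087e+02 2.92137803e-02 7.70399806e+01] [ 0.50990538  0.04991833 -0.63486761]
[ 539.7 -195.1   68.    73.8] dp [-0.0, -0.038, 0.007] ang [0.0006, 0.0001, 0.0181]
[ 532.2 -193.8   68.    70.3] dp [-0.002, -0.075, 0.007] ang [0.0006, 0.0001, 0.0372]
[ 524.9 -192.    68.    66.9] dp [-0.002, -0.113, 0.006] ang [0.0006, 0.0001, 0.0563]
[ 517.7 -189.9   68.    63.5] dp [0.001, -0.15, 0.006] ang [0.0006, 0.0001, 0.0754]
[ 510.7 -187.3   68.    60. ] dp [0.005, -0.188, 0.006] ang [0.0006, 0.0001, 0.0945]
[ 503.8 -184.3   68.    56.6] dp [0.012, -0.225, 0.006] ang [0.0006, 0.0, 0.1136]
[ 497.1 -180.8   68.    53.2] dp [0.022, -0.261, 0.006] ang [0.0007, 0.0, 0.1327]
[ 490.7 -177.    68.    49.7] dp [0.033, -0.297, 0.006] ang [0.0007, 0.0, 0.1518]
```

Call:
{"name": "step_arm", "arguments": {"targets": [{"dp":[0,-0.02,0],"angular":[0,0,0.009],"fingers":1},{"dp":[0,-0.038,0.003],"angular":[0,0,0.018],"fingers":1},{"dp":[-0.001,-0.05,0.005],"angular":[0,0,0.025],"fingers":1},{"dp":[-0.001,-0.06,0.006],"angular":[0,0,0.03],"fingers":1},{"dp":[-0.001,-0.065,0.006],"angular":[0,0,0.032],"fingers":1},{"dp":[-0.001,-0.065,0.006],"angular":[0,0,0.032],"fingers":1},{"dp":[-0.001,-0.065,0.006],"angular":[0,0,0.032],"fingers":1},{"dp":[-0.001,-0.065,0.006],"angular":[0,0,0.032],"fingers":1}]}}

```text
time: 16.95
tool_pos: [534.2, -193.4, 66.9]
tcp_rot: [-180.0, -0.0, 71.5]
ft_force: [-0.7, 0.2, 0.4]
finger_gap: -0.0
grip_force: 0.0
```

```bash
python3 nx.py B 14.5 .74 .84 .9 .98 1.06 1.14 1.22 1.30
```

```text
[ 534.15481556 -193.42966367   66.91889678] [-1.79988402e+02 -3.09049225e-03  7.14557624e+01] [-0.72692442  0.23752826  0.41578615]
[ 522.5 -191.4   68.    65.8] dp [-0.009, -0.058, -0.005] ang [-0.0001, -0.0, 0.0316]
[ 510.7 -187.3   68.    60. ] dp [-0.008, -0.121, -0.005] ang [-0.0001, -0.0, 0.0635]
[ 503.8 -184.3   68.    56.6] dp [-0.005, -0.158, -0.005] ang [-0.0001, -0.0, 0.0826]
[ 494.9 -179.6   68.    52. ] dp [0.003, -0.208, -0.005] ang [-0.0001, -0.0, 0.108]
[ 486.5 -174.3   68.    47.4] dp [0.015, -0.257, -0.005] ang [-0.0001, -0.0, 0.1335]
[ 478.5 -168.3   68.    42.8] dp [0.031, -0.304, -0.005] ang [-0.0001, -0.0, 0.1589]
[ 470.9 -161.6   68.    38.3] dp [0.05, -0.35, -0.005] ang [-0.0001, 0.0, 0.1844]
[ 464.  -154.4   68.    33.7] dp [0.073, -0.395, -0.005] ang [-0.0001, 0.0, 0.2099]
```

Call:
{"name": "step_arm", "arguments": {"targets": [{"dp":[-0.003,-0.02,0],"angular":[0,0,0.01],"fingers":1},{"dp":[-0.006,-0.04,0],"angular":[0,0,0.02],"fingers":1},{"dp":[-0.009,-0.058,-0.005],"angular":[0,0,0.0316],"fingers":1},{"dp":[-0.009,-0.065,-0.005],"angular":[0,0,0.035],"fingers":1},{"dp":[-0.009,-0.065,-0.005],"angular":[0,0,0.035],"fingers":1},{"dp":[-0.009,-0.065,-0.005],"angular":[0,0,0.035],"fingers":1},{"dp":[-0.009,-0.065,-0.005],"angular":[0,0,0.035],"fingers":1},{"dp":[-0.009,-0.065,-0.005],"angular":[0,0,0.035],"fingers":1}]}}

```text
time: 17.95
tool_pos: [521.3, -191.0, 67.9]
tcp_rot: [-180.0, -0.0, 65.2]
ft_force: [0.4, 0.6, -0.6]
finger_gap: -0.1
grip_force: 0.0
```

```bash
python3 nx.py B 14.5  .82 .9 .98 1.06 1.14 1.22 1.30 1.36; python3 -c "
from h import *
im=snapshot('side');cv2.imwrite('pics/s2.png',cv2.resize(im[100:340,220:440],None,fx=2.5,fy=2.5))"
```

```text
[ 521.293952   -191.03404685   67.9402377 ] [-1.79993443e+02 -1.43677797e-03  6.51546350e+01] [ 0.41422152  0.64087843 -0.58470001]
[ 513.  -188.2   68.    61.2] dp [-0.004, -0.043, -0.0] ang [-0.0, -0.0, 0.0221]
[ 503.8 -184.3   68.    56.6] dp [-0.006, -0.094, -0.0] ang [-0.0, -0.0, 0.0475]
[ 494.9 -179.6   68.    52. ] dp [-0.004, -0.144, -0.0] ang [-0.0, -0.0, 0.073]
[ 486.5 -174.3   68.    47.4] dp [0.003, -0.193, -0.0] ang [-0.0, -0.0, 0.0985]
[ 478.5 -168.3   68.    42.8] dp [0.013, -0.242, -0.0] ang [-0.0, -0.0, 0.1239]
[ 470.9 -161.6   68.    38.3] dp [0.028, -0.29, -0.0] ang [-0.0, 0.0, 0.1494]
[ 464.  -154.4   68.    33.7] dp [0.046, -0.337, -0.0] ang [-0.0, 0.0, 0.1749]
[ 459.2 -148.7   68.    30.2] dp [0.062, -0.371, -0.0] ang [-0.0, 0.0, 0.194]
```

View pics/s2.png

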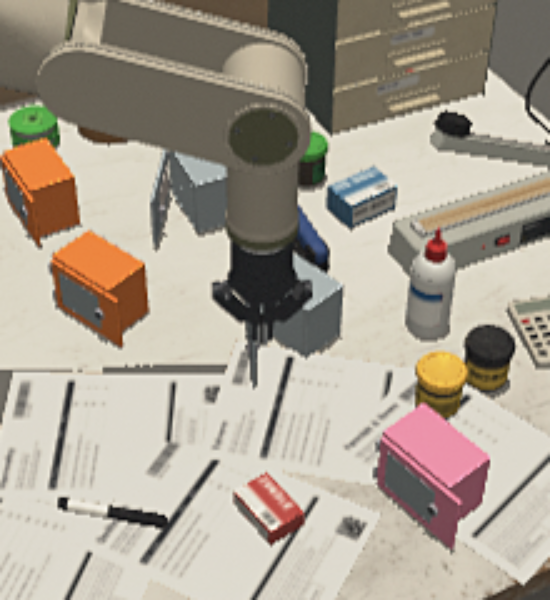

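A's door is standing ajar, and B is moving freely past 0.75 rad. I keep swinging B.

Call:
{"name": "step_arm", "arguments": {"targets": [{"dp":[-0.004,-0.043,0],"angular":[0,0,0.022],"fingers":1},{"dp":[-0.006,-0.094,0],"angular":[0,0,0.0475],"fingers":1},{"dp":[-0.004,-0.144,0],"angular":[0,0,0.073],"fingers":1},{"dp":[0.003,-0.193,0],"angular":[0,0,0.0985],"fingers":1},{"dp":[0.013,-0.242,0],"angular":[0,0,0.124],"fingers":1},{"dp":[0.028,-0.29,0],"angular":[0,0,0.149],"fingers":1},{"dp":[0.046,-0.337,0],"angular":[0,0,0.175],"fingers":1},{"dp":[0.062,-0.371,0],"angular":[0,0,0.194],"fingers":1}]}}

```text
time: 19.0
tool_pos: [459.0, -148.5, 68.1]
tcp_rot: [180.0, -0.0, 30.1]
ft_force: [-0.1, -1.3, -0.1]
finger_gap: 0.1
grip_force: 0.2
```

```bash
python3 nx.py B 14.5 1.38 1.4 1.42 1.44 1.46 1.48
```

```text
[ 459.00518052 -148.48485505   68.10412041] [ 1.79982007e+02 -4.51761442e-03  3.01009577e+01] [-0.11384077 -1.33446903 -0.1475166 ]
[ 457.6 -146.7   68.    29.1] dp [-0.001, -0.011, 0.001] ang [0.0001, -0.0, 0.0056]
[ 456.1 -144.7   68.    27.9] dp [-0.003, -0.024, 0.001] ang [0.0001, -0.0, 0.012]
[ 454.7 -142.6   68.    26.8] dp [-0.004, -0.036, 0.001] ang [0.0001, -0.0, 0.0183]
[ 453.3 -140.6   68.    25.7] dp [-0.005, -0.049, 0.001] ang [0.0001, -0.0, 0.0247]
[ 451.9 -138.5   68.    24.5] dp [-0.006, -0.061, 0.001] ang [0.0001, -0.0, 0.0311]
[ 450.6 -136.4   68.    23.4] dp [-0.006, -0.074, 0.0] ang [0.0001, -0.0, 0.0374]
```

Call:
{"name": "step_arm", "arguments": {"targets": [{"dp":[-0.001,-0.011,0],"angular":[0,0,0.0056],"fingers":1},{"dp":[-0.003,-0.024,0],"angular":[0,0,0.012],"fingers":1},{"dp":[-0.004,-0.036,0],"angular":[0,0,0.018],"fingers":1},{"dp":[-0.005,-0.049,0],"angular":[0,0,0.0247],"fingers":1},{"dp":[-0.006,-0.055,0],"angular":[0,0,0.028],"fingers":1},{"dp":[-0.006,-0.055,0],"angular":[0,0,0.028],"fingers":1},{"dp":[-0.006,-0.055,0],"angular":[0,0,0.028],"fingers":1},{"dp":[-0.006,-0.055,0],"angular":[0,0,0.028],"fingers":1}]}}

```text
time: 20.0
tool_pos: [452.6, -139.7, 68.0]
tcp_rot: [-180.0, 0.0, 25.2]
ft_force: [-0.3, -0.7, 0.3]
finger_gap: 0.0
grip_force: 0.0
```

Around 1.45 now, still free.

Call:
{"name": "step_arm", "arguments": {"targets": [{"dp":[-0.001,-0.011,0],"angular":[0,0,0.0056],"fingers":1},{"dp":[-0.003,-0.024,0],"angular":[0,0,0.012],"fingers":1},{"dp":[-0.004,-0.036,0],"angular":[0,0,0.018],"fingers":1},{"dp":[-0.005,-0.045,0],"angular":[0,0,0.023],"fingers":1},{"dp":[-0.005,-0.045,0],"angular":[0,0,0.023],"fingers":1},{"dp":[-0.005,-0.045,0],"angular":[0,0,0.023],"fingers":1},{"dp":[-0.005,-0.045,0],"angular":[0,0,0.023],"fingers":1},{"dp":[-0.005,-0.045,0],"angular":[0,0,0.023],"fingers":1}]}}

```text
time: 21.0
tool_pos: [447.9, -132.0, 68.0]
tcp_rot: [-180.0, 0.0, 21.0]
ft_force: [-0.2, -0.2, 0.5]
finger_gap: -0.1
grip_force: 0.0
```

Call:
{"name": "step_arm", "arguments": {"targets": [{"dp":[-0.001,-0.011,0],"angular":[0,0,0.0056],"fingers":1},{"dp":[-0.003,-0.024,0],"angular":[0,0,0.012],"fingers":1},{"dp":[-0.004,-0.036,0],"angular":[0,0,0.018],"fingers":1},{"dp":[-0.005,-0.045,0],"angular":[0,0,0.023],"fingers":1},{"dp":[-0.005,-0.05,0],"angular":[0,0,0.0255],"fingers":1},{"dp":[-0.005,-0.05,0],"angular":[0,0,0.0255],"fingers":1},{"dp":[-0.005,-0.05,0],"angular":[0,0,0.0255],"fingers":1},{"dp":[-0.005,-0.05,0],"angular":[0,0,0.0255],"fingers":1}]}}

```text
time: 22.0
tool_pos: [443.3, -123.0, 68.0]
tcp_rot: [-180.0, 0.0, 16.5]
ft_force: [-1.2, -0.8, -0.5]
finger_gap: -0.1
grip_force: 0.0
```

```bash
python3 nx.py B 14.5 1.56 1.6 1.64
```

```text
[ 443.28244386 -123.02055189   67.95488401] [-1.79993413e+02  7.08023746e-03  1.64593868e+01] [-1.21790316 -0.83864365 -0.53126227]
[ 445.7 -127.6   68.    18.8] dp [0.005, 0.025, -0.0] ang [-0.0, 0.0, -0.0129]
[ 443.5 -123.1   68.    16.5] dp [0.001, 0.001, -0.0] ang [-0.0, 0.0, -0.0002]
[ 441.6 -118.5   68.    14.2] dp [-0.002, -0.024, -0.0] ang [-0.0, 0.0, 0.0126]
```

At 1.60 now.

Call:
{"name": "step_arm", "arguments": {"targets": [{"dp":[-0.001,-0.011,0],"angular":[0,0,0.0056],"fingers":1},{"dp":[-0.003,-0.024,0],"angular":[0,0,0.012],"fingers":1},{"dp":[-0.004,-0.036,0],"angular":[0,0,0.018],"fingers":1},{"dp":[-0.005,-0.045,0],"angular":[0,0,0.023],"fingers":1},{"dp":[-0.005,-0.05,0],"angular":[0,0,0.0255],"fingers":1},{"dp":[-0.005,-0.05,0],"angular":[0,0,0.0255],"fingers":1},{"dp":[-0.005,-0.05,0],"angular":[0,0,0.0255],"fingers":1},{"dp":[-0.005,-0.05,0],"angular":[0,0,0.0255],"fingers":1}]}}

```text
time: 23.0
tool_pos: [439.5, -113.7, 68.0]
tcp_rot: [-180.0, 0.0, 11.9]
ft_force: [1.0, 0.1, 0.1]
finger_gap: -0.1
grip_force: 0.0
```

Call:
{"name": "step_arm", "arguments": {"targets": [{"dp":[-0.001,-0.011,0],"angular":[0,0,0.0056],"fingers":1},{"dp":[-0.003,-0.024,0],"angular":[0,0,0.012],"fingers":1},{"dp":[-0.004,-0.036,0],"angular":[0,0,0.018],"fingers":1},{"dp":[-0.005,-0.045,0],"angular":[0,0,0.023],"fingers":1},{"dp":[-0.005,-0.045,0],"angular":[0,0,0.023],"fingers":1},{"dp":[-0.005,-0.045,0],"angular":[0,0,0.023],"fingers":1},{"dp":[-0.005,-0.045,0],"angular":[0,0,0.023],"fingers":1},{"dp":[-0.005,-0.045,0],"angular":[0,0,0.023],"fingers":1}]}}

```text
time: 24.0
tool_pos: [436.7, -105.1, 68.0]
tcp_rot: [-180.0, 0.0, 7.7]
ft_force: [-0.0, -0.5, -0.4]
finger_gap: 0.2
grip_force: 0.0
```

```bash
python3 nx.py B 14.5 1.75; python3 -c "
from h import *
im=snapshot('side');cv2.imwrite('pics/s3.png',cv2.resize(im[140:340,220:420],None,fx=2.5,fy=2.5))
im=snapshot('wrist');cv2.imwrite('pics/w3.png',im)"
```

```text
[ 436.70036921 -105.14497505   67.97406744] [-1.79997291e+02  3.01892437e-03  7.72530606e+00] [-0.00741813 -0.54734914 -0.42410241]
[ 437.1 -105.5   68.     7.9] dp [0.002, 0.002, -0.0] ang [-0.0, 0.0, -0.0009]
```

View pics/w3.png

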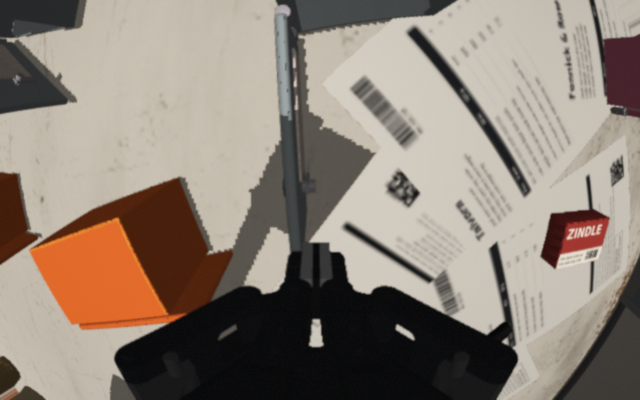

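B's door is open along columns 285–300 and still in contact with the finger, nearly straight out. I continue.

Call:
{"name": "step_arm", "arguments": {"targets": [{"dp":[-0.001,-0.011,0],"angular":[0,0,0.0056],"fingers":1},{"dp":[-0.003,-0.024,0],"angular":[0,0,0.012],"fingers":1},{"dp":[-0.004,-0.036,0],"angular":[0,0,0.018],"fingers":1},{"dp":[-0.005,-0.045,0],"angular":[0,0,0.023],"fingers":1},{"dp":[-0.005,-0.045,0],"angular":[0,0,0.023],"fingers":1},{"dp":[-0.005,-0.045,0],"angular":[0,0,0.023],"fingers":1},{"dp":[-0.005,-0.045,0],"angular":[0,0,0.023],"fingers":1},{"dp":[-0.005,-0.045,0],"angular":[0,0,0.023],"fingers":1}]}}

```text
time: 25.1
tool_pos: [434.5, -96.4, 68.0]
tcp_rot: [-180.0, 0.0, 3.6]
ft_force: [0.5, 0.3, -1.3]
finger_gap: 0.2
grip_force: 0.0
```

Call:
{"name": "step_arm", "arguments": {"targets": [{"dp":[-0.001,-0.011,0],"angular":[0,0,0.0056],"fingers":1},{"dp":[-0.003,-0.024,0],"angular":[0,0,0.012],"fingers":1},{"dp":[-0.004,-0.036,0],"angular":[0,0,0.018],"fingers":1},{"dp":[-0.004,-0.04,0],"angular":[0,0,0.02],"fingers":1},{"dp":[-0.004,-0.04,0],"angular":[0,0,0.02],"fingers":1},{"dp":[-0.004,-0.04,0],"angular":[0,0,0.02],"fingers":1},{"dp":[-0.004,-0.04,0],"angular":[0,0,0.02],"fingers":1},{"dp":[-0.004,-0.04,0],"angular":[0,0,0.02],"fingers":1}]}}

```text
time: 26.1
tool_pos: [433.2, -88.5, 68.0]
tcp_rot: [180.0, -0.0, -0.0]
ft_force: [-0.1, -4.0, -0.6]
finger_gap: 0.0
grip_force: 1.9
```

B's stop is reached with about 4 N. I press 1.5 mm more and hold.

Call:
{"name": "step_arm", "arguments": {"targets": [{"dp":[0,-0.004,0],"angular":[0,0,0],"fingers":1},{"dp":[0,-0.008,0],"angular":[0,0,0],"fingers":1},{"dp":[0,-0.008,0],"angular":[0,0,0],"fingers":1},{"dp":[0,-0.008,0],"angular":[0,0,0],"fingers":1},{"dp":[0,-0.008,0],"angular":[0,0,0],"fingers":1},{"dp":[0,-0.008,0],"angular":[0,0,0],"fingers":1},{"dp":[0,-0.008,0],"angular":[0,0,0],"fingers":1},{"dp":[0,-0.008,0],"angular":[0,0,0],"fingers":1}]}}

```text
time: 27.1
tool_pos: [433.2, -86.8, 68.0]
tcp_rot: [-180.0, 0.0, -0.0]
ft_force: [-0.3, -4.4, -1.1]
finger_gap: 0.1
grip_force: 2.5
```

Firm at about 4.4 N. I back off, lift and head to the carton.

Call:
{"name": "step_arm", "arguments": {"targets": [{"dp":[0,0.04,0],"angular":[0,0,0],"fingers":1},{"dp":[0,0.12,-0.05],"angular":[0,0,0],"fingers":1},{"dp":[0,0.3,-0.25],"angular":[0,0,0],"fingers":1},{"dp":[0,0.55,-0.45],"angular":[0,0,-0.05],"fingers":0.5},{"dp":[0,0.8,-0.5],"angular":[0,0,-0.1],"fingers":0},{"dp":[0.02,1,-0.5],"angular":[0,0,-0.16],"fingers":0},{"dp":[0.02,1,-0.5],"angular":[0,0,-0.22],"fingers":0},{"dp":[0.02,1,-0.5],"angular":[0,0,-0.28],"fingers":0}]}}

```text
time: 28.1
tool_pos: [436.7, -288.2, 168.5]
tcp_rot: [-180.0, -0.0, 50.5]
ft_force: [-1.2, 1.3, -0.7]
finger_gap: 85.3
grip_force: 0.0
```

```bash
python3 -c "
from go import *
print(T,s['tcp_rot'])
to(438,-379,150,98)"
```

```text
[ 436.72659694 -288.16756766  168.46944243] [-1.79980803e+02 -3.64901008e-02  5.04764127e+01]
[ 438 -379  150   98] dp [-0.346, 0.294, 0.092] ang [-0.0, -0.0002, -0.264]
```

Call:
{"name": "step_arm", "arguments": {"targets": [{"dp":[-0.2,0.15,0.05],"angular":[0,0,-0.06],"fingers":0},{"dp":[-0.346,0.294,0.092],"angular":[0,0,-0.12],"fingers":0},{"dp":[-0.346,0.294,0.092],"angular":[0,0,-0.18],"fingers":0},{"dp":[-0.346,0.294,0.092],"angular":[0,0,-0.23],"fingers":0},{"dp":[-0.346,0.294,0.092],"angular":[0,0,-0.264],"fingers":0},{"dp":[-0.346,0.294,0.092],"angular":[0,0,-0.264],"fingers":0},{"dp":[-0.346,0.294,0.092],"angular":[0,0,-0.264],"fingers":0},{"dp":[-0.346,0.294,0.092],"angular":[0,0,-0.264],"fingers":0}]}}

```text
time: 29.1
tool_pos: [438.0, -377.7, 149.7]
tcp_rot: [180.0, -0.0, 97.7]
ft_force: [-0.4, -0.3, -0.2]
finger_gap: 85.3
grip_force: 0.0
```

```bash
cat > runc.py <<'E'
from fit import *
from go import to,T,s
print(T,s['tcp_rot'])
im=snapshot('wrist');out=im.copy()
m=masks_of('wrist','hinge_carton')[0]
p,e=fit('wrist',m['pixels'],(438,-379,.12),CART);print(m['conf'],m['at'],np.round(p,3),round(e,3))
q=np.array([proj('wrist',X) for X in boxpts(p,CART[0])])
for i in range(8):
    for k in(1,2,4):
        if not i&k:cv2.line(out,tuple(np.round(q[i]).astype(int)),tuple(np.round(q[i|k]).astype(int)),(0,255,0),1)
cv2.imwrite('pics/c1.png',out)
for z in(60,20,6):to(p[0],p[1],z,90+np.degrees(p[2]))
E
python3 runc.py
```

```text
[ 438.01905736 -377.72040441  149.74240464] [ 1.79990902e+02 -3.37267264e-03  9.76522529e+01]
0.88 [313.9, 184.8] [ 4.38159e+02 -3.78446e+02  1.72000e-01] 0.031
[ 438.2 -378.4   60.    99.8] dp [-0.004, 0.0, 0.449] ang [0.0001, -0.0, -0.0122]
[ 438.2 -378.4   20.    99.8] dp [-0.004, 0.0, 0.649] ang [0.0001, -0.0, -0.0122]
[ 438.2 -378.4    6.    99.8] dp [-0.004, 0.0, 0.719] ang [0.0001, -0.0, -0.0122]
```

View pics/c1.png

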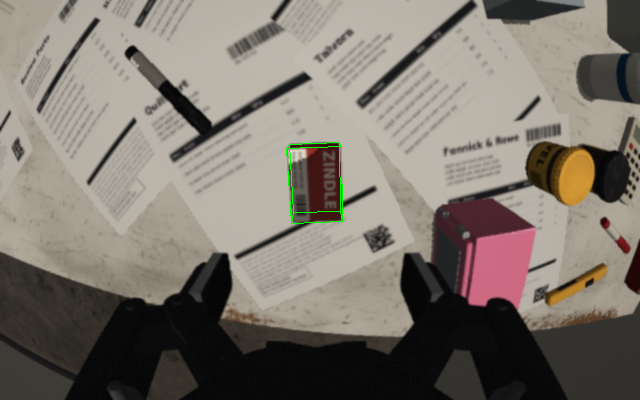

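The red ZINDLE carton is at (316,182), outlined by the fit. I descend and grasp.

Call:
{"name": "step_arm", "arguments": {"targets": [{"dp":[-0.004,0,0.2],"angular":[0,0,-0.012],"fingers":0},{"dp":[-0.004,0,0.4],"angular":[0,0,-0.012],"fingers":0},{"dp":[-0.004,0,0.55],"angular":[0,0,-0.012],"fingers":0},{"dp":[-0.004,0,0.65],"angular":[0,0,-0.012],"fingers":0},{"dp":[-0.004,0,0.7],"angular":[0,0,-0.012],"fingers":0},{"dp":[-0.004,0,0.715],"angular":[0,0,-0.012],"fingers":0},{"dp":[-0.004,0,0.715],"angular":[0,0,-0.012],"fingers":0.5},{"dp":[-0.004,0,0.715],"angular":[0,0,-0.012],"fingers":1}], "newtons": 30}}

```text
time: 30.2
tool_pos: [438.9, -379.1, 7.8]
tcp_rot: [179.9, 0.1, 99.9]
ft_force: [0.3, 0.0, 0.3]
finger_gap: 51.7
grip_force: 0.0
```

Call:
{"name": "step_arm", "arguments": {"targets": [{"dp":[0,0,0],"angular":[0,0,0],"fingers":1},{"dp":[0,0,0],"angular":[0,0,0],"fingers":1},{"dp":[0,0,0],"angular":[0,0,0],"fingers":1},{"dp":[0,0,-0.1],"angular":[0,0,0],"fingers":1},{"dp":[0,0,-0.3],"angular":[0,0,0],"fingers":1},{"dp":[0,0,-0.55],"angular":[0,0,0],"fingers":1},{"dp":[0,0,-0.8],"angular":[0,0,0],"fingers":1},{"dp":[0,0,-1],"angular":[0,0,0],"fingers":1}], "newtons": 30}}

```text
time: 31.2
tool_pos: [438.5, -378.6, 210.5]
tcp_rot: [179.9, 0.1, 99.9]
ft_force: [-0.0, -0.5, -0.6]
finger_gap: -0.0
grip_force: 0.0
```

```bash
python3 -c "
from go import *
print(T,s['tcp_rot'],s['finger_gap'],s['grip_force'],s['ft_force'])
x,y=cab(A,0,0);to(x,y,215,90+np.degrees(A[2]))"
```

```text
[ 438.52320547 -378.63044897  210.54629185] [1.79901130e+02 1.35479616e-01 9.99006454e+01] -0.04541882202796121 0.0 [-0.00956612 -0.54555652 -0.63191746]
[609.  188.  215.   87.4] dp [2.644, 1.327, -0.026] ang [0.0006, 0.0007, 0.0693]
```

The grip missed, so I open and look again.

Call:
{"name": "step_arm", "arguments": {"targets": [{"dp":[0,0,0.1],"angular":[0,0,0],"fingers":0},{"dp":[0,0,0.2],"angular":[0,0,0],"fingers":0},{"dp":[0,0,0.3],"angular":[0,0,0],"fingers":0},{"dp":[0,0,0.3],"angular":[0,0,0],"fingers":0},{"dp":[0,0,0.3],"angular":[0,0,0],"fingers":0},{"dp":[0,0,0.3],"angular":[0,0,0],"fingers":0},{"dp":[0,0,0.3],"angular":[0,0,0],"fingers":0},{"dp":[0,0,0.3],"angular":[0,0,0],"fingers":0}]}}

```text
time: 32.2
tool_pos: [438.4, -378.6, 147.1]
tcp_rot: [180.0, 0.0, 99.9]
ft_force: [0.0, 0.6, -0.1]
finger_gap: 85.4
grip_force: 0.0
```

```bash
sed -i 's/c1.png/c2.png/' runc.py; python3 runc.py
```

```text
[ 438.38823898 -378.62999624  147.09487413] [1.79974304e+02 3.94005648e-02 9.98980716e+01]
0.55 [313.5, 182.9] [ 4.38010e+02 -3.77813e+02  1.75000e-01] 0.024
[ 438.  -377.8   60.   100. ] dp [0.005, -0.001, 0.435] ang [0.0001, 0.0002, -0.0007]
[ 438.  -377.8   20.   100. ] dp [0.005, -0.001, 0.635] ang [0.0001, 0.0002, -0.0007]
[ 438.  -377.8    6.   100. ] dp [0.005, -0.001, 0.705] ang [0.0001, 0.0002, -0.0007]
```

View pics/c2.png

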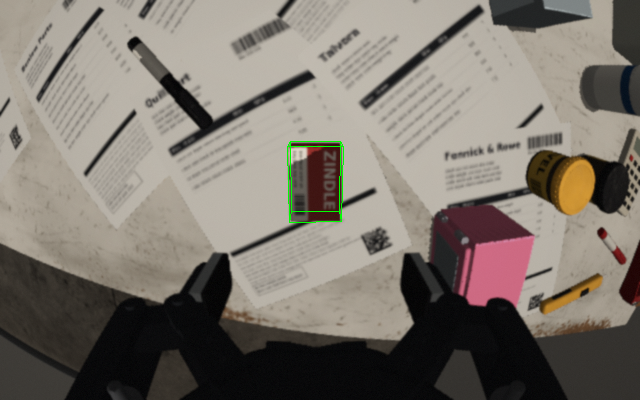

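The carton has not moved. My grip was too high and too weak, so I go lower and squeeze harder.

Call:
{"name": "step_arm", "arguments": {"targets": [{"dp":[0.004,0,0.25],"angular":[0,0,0],"fingers":0},{"dp":[0.004,0,0.5],"angular":[0,0,0],"fingers":0},{"dp":[0.004,0,0.65],"angular":[0,0,0],"fingers":0},{"dp":[0.004,0,0.72],"angular":[0,0,0],"fingers":0},{"dp":[0.004,0,0.735],"angular":[0,0,0],"fingers":0},{"dp":[0.004,0,0.735],"angular":[0,0,0],"fingers":1},{"dp":[0.004,0,0.735],"angular":[0,0,0],"fingers":1},{"dp":[0.004,0,0.735],"angular":[0,0,0],"fingers":1}], "newtons": 60}}

```text
time: 33.3
tool_pos: [439.3, -378.9, 1.9]
tcp_rot: [179.9, 0.2, 99.9]
ft_force: [-0.7, 0.0, 6.1]
finger_gap: 47.2
grip_force: 60.6
```

Call:
{"name": "step_arm", "arguments": {"targets": [{"dp":[0,0,0],"angular":[0,0,0],"fingers":1},{"dp":[0,0,0],"angular":[0,0,0],"fingers":1},{"dp":[0,0,0],"angular":[0,0,0],"fingers":1},{"dp":[0,0,-0.02],"angular":[0,0,0],"fingers":1},{"dp":[0,0,-0.05],"angular":[0,0,0],"fingers":1},{"dp":[0,0,-0.1],"angular":[0,0,0],"fingers":1},{"dp":[0,0,-0.15],"angular":[0,0,0],"fingers":1},{"dp":[0,0,-0.2],"angular":[0,0,0],"fingers":1}], "newtons": 60}}

```text
time: 34.3
tool_pos: [438.2, -377.8, 40.6]
tcp_rot: [180.0, 0.0, 99.9]
ft_force: [0.3, -0.0, -0.5]
finger_gap: 47.7
grip_force: 61.7
```

Call:
{"name": "step_arm", "arguments": {"targets": [{"dp":[0.02,0.01,-0.2],"angular":[0,0,0],"fingers":1},{"dp":[0.1,0.05,-0.4],"angular":[0,0,0],"fingers":1},{"dp":[0.25,0.12,-0.6],"angular":[0,0,0],"fingers":1},{"dp":[0.45,0.22,-0.75],"angular":[0,0,0.01],"fingers":1},{"dp":[0.65,0.32,-0.85],"angular":[0,0,0.02],"fingers":1},{"dp":[0.85,0.42,-0.85],"angular":[0,0,0.03],"fingers":1},{"dp":[1,0.5,-0.85],"angular":[0,0,0.03],"fingers":1},{"dp":[1,0.5,-0.85],"angular":[0,0,0.03],"fingers":1}]}}

```text
time: 35.3
tool_pos: [502.8, -161.3, 210.3]
tcp_rot: [180.0, -0.0, 94.7]
ft_force: [-0.1, -0.4, -0.6]
finger_gap: 47.6
grip_force: 61.9
```

```bash
python3 -c "
from go import *
print(T,s['tcp_rot'],s['finger_gap'],s['grip_force'],s['time'])
x,y=cab(A,0,0);to(x,y,205,90+np.degrees(A[2]))"
```

```text
[ 502.7875788  -161.30278777  210.28999748] [ 1.79952220e+02 -7.27470001e-03  9.46869358e+01] 47.557910780057156 61.9361686706543 35.3
[609.  188.  205.   87.4] dp [1.697, 0.672, 0.027] ang [0.0003, -0.0001, 0.0404]
```

Call:
{"name": "step_arm", "arguments": {"targets": [{"dp":[0.15,0.06,0],"angular":[0,0,0.01],"fingers":1},{"dp":[0.3,0.12,0],"angular":[0,0,0.02],"fingers":1},{"dp":[0.5,0.2,0],"angular":[0,0,0.03],"fingers":1},{"dp":[0.7,0.28,0],"angular":[0,0,0.04],"fingers":1},{"dp":[0.9,0.36,0],"angular":[0,0,0.04],"fingers":1},{"dp":[1,0.4,0],"angular":[0,0,0.04],"fingers":1},{"dp":[1,0.4,0],"angular":[0,0,0.04],"fingers":1},{"dp":[1,0.4,0],"angular":[0,0,0.04],"fingers":1}]}}

```text
time: 36.3
tool_pos: [566.1, 41.0, 209.5]
tcp_rot: [-180.0, 0.0, 87.3]
ft_force: [-0.0, -0.6, -2.0]
finger_gap: 47.7
grip_force: 61.9
```

```bash
python3 -c "
from go import *
print(T,s['tcp_rot'],s['finger_gap'],s['grip_force'],s['time'])
x,y=cab(A,0,0);to(x,y,205,90+np.degrees(A[2]))"
```

```text
[566.11584382  40.98927356 209.54587674] [-1.79982019e+02  4.07146707e-02  8.72573659e+01] 47.748541111890276 61.93682670593262 36.3
[609.  188.  205.   87.4] dp [0.744, 0.179, 0.022] ang [-0.0001, 0.0002, -0.0009]
```

Call:
{"name": "step_arm", "arguments": {"targets": [{"dp":[0.2,0.05,0],"angular":[0,0,0],"fingers":1},{"dp":[0.4,0.1,0],"angular":[0,0,0],"fingers":1},{"dp":[0.6,0.14,0],"angular":[0,0,0],"fingers":1},{"dp":[0.744,0.179,0.05],"angular":[0,0,0],"fingers":1},{"dp":[0.744,0.179,0.15],"angular":[0,0,0],"fingers":1},{"dp":[0.744,0.179,0.25],"angular":[0,0,0],"fingers":1},{"dp":[0.744,0.179,0.35],"angular":[0,0,0],"fingers":1},{"dp":[0.744,0.179,0.35],"angular":[0,0,0],"fingers":1}]}}

```text
time: 37.3
tool_pos: [607.2, 187.7, 136.5]
tcp_rot: [-179.7, 0.1, 87.2]
ft_force: [-0.7, 0.3, -1.4]
finger_gap: 47.4
grip_force: 61.9
```

```bash
python3 -c "
from go import *
print(T,s['tcp_rot'],s['finger_gap'],s['grip_force'],s['time'])
x,y=cab(A,0,0);to(x,y,97,90+np.degrees(A[2]))
im=snapshot('side')[110:230,240:380];w=snapshot('wrist')[20:400,140:520]
cv2.imwrite('pics/p1.png',np.hstack([cv2.resize(im,(440,380)),cv2.resize(w,(360,380))]))"
```

```text
[607.19423581 187.71940864 136.4721127 ] [-1.79725141e+02  8.35359686e-02  8.72222942e+01] 47.42007737901422 61.94446921348572 37.3
[609.  188.   97.   87.4] dp [0.002, 0.01, 0.197] ang [-0.0015, 0.0005, -0.0011]
```

View pics/p1.png

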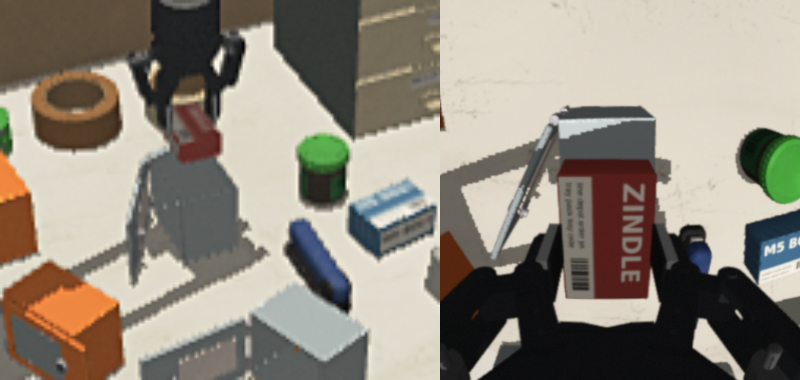

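The carton is held over cabinet A, whose door is ajar, and the tub at right is clear. I lower it slowly.

Call:
{"name": "step_arm", "arguments": {"targets": [{"dp":[0.002,0.01,0.05],"angular":[0,0,0],"fingers":1},{"dp":[0.002,0.01,0.1],"angular":[0,0,0],"fingers":1},{"dp":[0.002,0.01,0.13],"angular":[0,0,0],"fingers":1},{"dp":[0.002,0.01,0.15],"angular":[0,0,0],"fingers":1},{"dp":[0.002,0.01,0.165],"angular":[0,0,0],"fingers":1},{"dp":[0.002,0.01,0.175],"angular":[0,0,0],"fingers":1},{"dp":[0.002,0.01,0.185],"angular":[0,0,0],"fingers":1},{"dp":[0.002,0.01,0.185],"angular":[0,0,0],"fingers":1}]}}

```text
time: 38.4
tool_pos: [611.0, 189.5, 102.5]
tcp_rot: [-180.0, 0.0, 87.3]
ft_force: [-0.8, 1.0, -0.7]
finger_gap: 47.5
grip_force: 62.0
```

Call:
{"name": "step_arm", "arguments": {"targets": [{"dp":[0,0,0.005],"angular":[0,0,0],"fingers":1},{"dp":[0,0,0.01],"angular":[0,0,0],"fingers":1},{"dp":[0,0,0.015],"angular":[0,0,0],"fingers":1},{"dp":[0,0,0.02],"angular":[0,0,0],"fingers":1},{"dp":[0,0,0.02],"angular":[0,0,0],"fingers":1},{"dp":[0,0,0.02],"angular":[0,0,0],"fingers":1},{"dp":[0,0,0.02],"angular":[0,0,0],"fingers":1},{"dp":[0,0,0.02],"angular":[0,0,0],"fingers":1}]}}

```text
time: 39.4
tool_pos: [611.1, 189.5, 98.7]
tcp_rot: [180.0, -0.0, 87.3]
ft_force: [0.2, 0.4, -0.1]
finger_gap: 47.7
grip_force: 62.0
```

Call:
{"name": "step_arm", "arguments": {"targets": [{"dp":[0,0,0.005],"angular":[0,0,0],"fingers":1},{"dp":[0,0,0.01],"angular":[0,0,0],"fingers":1},{"dp":[0,0,0.012],"angular":[0,0,0],"fingers":1},{"dp":[0,0,0.012],"angular":[0,0,0],"fingers":1},{"dp":[0,0,0.012],"angular":[0,0,0],"fingers":1},{"dp":[0,0,0.012],"angular":[0,0,0],"fingers":1},{"dp":[0,0,0.012],"angular":[0,0,0],"fingers":1},{"dp":[0,0,0.012],"angular":[0,0,0],"fingers":1}]}}

```text
time: 40.4
tool_pos: [611.2, 189.6, 97.0]
tcp_rot: [180.0, -0.0, 87.3]
ft_force: [-3.5, -0.2, 5.5]
finger_gap: 47.7
grip_force: 62.9
```

Contact at about 5 N. I release and lift.

Call:
{"name": "step_arm", "arguments": {"targets": [{"dp":[0,0,0],"angular":[0,0,0],"fingers":0.35},{"dp":[0,0,0],"angular":[0,0,0],"fingers":0.2},{"dp":[0,0,0],"angular":[0,0,0],"fingers":0.05},{"dp":[0,0,0],"angular":[0,0,0],"fingers":0},{"dp":[0,0,-0.05],"angular":[0,0,0],"fingers":0},{"dp":[0,0,-0.2],"angular":[0,0,0],"fingers":0},{"dp":[0,0,-0.4],"angular":[0,0,0],"fingers":0},{"dp":[0,0,-0.65],"angular":[0,0,0],"fingers":0}]}}

```text
time: 41.4
tool_pos: [610.4, 189.4, 227.1]
tcp_rot: [-179.9, 0.0, 87.3]
ft_force: [0.7, -0.2, -0.7]
finger_gap: 85.3
grip_force: 0.0
```

Run:
```python
from fit import *
im=snapshot('wrist');out=im.copy()
print(sense()['tool_pos'])
top=[((-25.5,25.5),(-37.5,37.5),(95,124))]
for m in masks_of('wrist','hinge_carton')[:2]:
    p,e=fit('wrist',m['pixels'],(609,188,0),top);print(m['conf'],m['at'],np.round(p,3),round(e,3))
q=im[20:400,140:520];sd=snapshot('side')[110:250,240:400]
cv2.imwrite('pics/p2.png',np.hstack([cv2.resize(sd,(434,380)),cv2.resize(q,(360,380))]))
```

```text
[613.73390876 190.1193326  236.93874574]
```

View pics/p2.png

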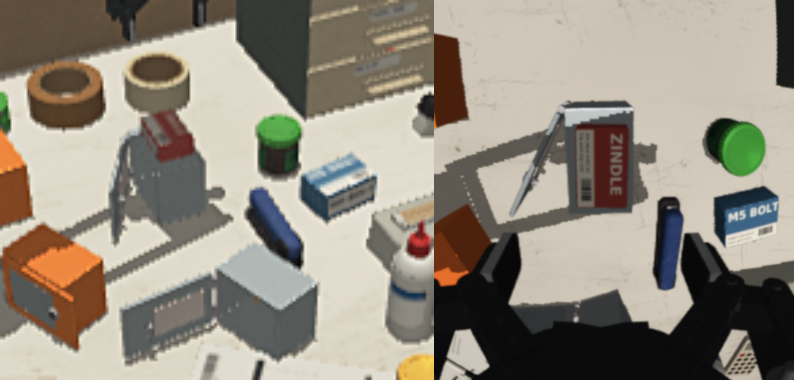

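The carton lies flat on top of cabinet A. In the wrist crop it spans about (573–632, 125–208) on a top at (567–633, 103–212), so it is within about 10 mm of centre. A's door is ajar, B's is fully open, and the tub, stapler and bottle stand undisturbed.

```bash
python3 -c "
from bench import *
print(hand_in())"
```

```text
the job is handed in; nothing more can be done
None
```

Job handed in, result not reported back: the left (+y) cabinet's door binds at about 0.58 rad, the other opens to its stop near 1.85 rad, and the red carton lies flat on the binding cabinet, about 10 mm off centre by eye.

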